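# Fit the drum back into the drum grater

### The job

The washed grater drum lies on its draining stand: put it back in the drum grater, lowering both axle ends into the two open slots and pressing gently past the spring catches until both ends are fully home and level. Then slide the orange keeper shut over the axle and let go, without forcing anything or disturbing the rest of the counter.

Things in the scene. Friction and masses are not known exactly. Their poses are not given: they have to be found in the camera images.
- drum: Loose grater drum, about 0.3 kg: studded steel cylinder 50 mm in diameter, 104 mm long, blue end rims, an axle stub 12 mm in diameter at each end reaching 88 mm from the middle. Origin at its centre; y axis = the axle, x and z may point anywhere round it. Starts level on the stand, centre 70 mm above the counter. Grip it across the middle from above.
- stand: Fixed grey draining stand: base 110 x 190 x 10 mm, two V-topped posts at y = +-70 mm, 12 mm thick, reaching to 76 mm high, that hold the drum by its stubs. Origin under the centre of the base; y along the drum's axle.
- grater: Drum grater fixed to the counter. Blue base 150 x 170 x 18 mm, origin under its centre, z up; y = direction the axle must take, either way round. Two columns carry a white head with two cheeks (14 mm thick, centred on y = +-65 mm, 44 mm in x, 116 mm clear between), each with a slot open at the top at x = 0. A home drum has 6 mm of end play each way.
- keeper (a joint): Orange sliding keeper on the head, in m: 0 open, 0.028 shut, starts at 0 to 0.006; shuts towards the grater's -x; about 2.5 N of friction, hard end stops. Two strips (6 mm thick, at y = +-78 mm, 8.5 to 31.5 mm above the home axle centre) pass over the axle ends; an axle not home blocks them. A crossbar at +x joins them and carries the thumb block.
- bowl: White bowl, 90 mm wide and 45 mm high, standing on the grater's base below the drum's place; leave alone. Origin at the centre of its underside.
- mug: White mug, 76 mm wide, 90 mm high; leave alone. Origin at the centre of its underside.
- mug2: Blue mug, 72 mm wide, 85 mm high; leave alone. Origin at the centre of its underside.
- jar: Glass jar with black cap, 80 mm wide, 100 mm high; leave alone. Origin at the centre of its underside.
- spatula: Spatula lying on the counter; leave alone.
- spoon: Spoon lying on the counter; leave alone.
- cork_mat: Round cork mat, 160 mm wide, 10 mm thick; leave alone.
- slot_a (a point): Slot at grater y = -65 mm. The point is where the home axle's centre line lies IF the head is at its lowest; the head is clamped 0 to 34 mm higher and that is NOT MEASURED (the point stays with the base): home must be felt. Slot 14 mm wide, flared mouth 28 mm wide, cheek top 34 mm above the home axle centre, hard floor. Over 45 N on the grater is too hard.
- slot_b (a point): The same in the slot at grater y = +65 mm. In each slot a brass sprung nose sticks out 4 mm from the -x wall. The axle comes to rest on the noses 13 mm above home; they carry the drum's weight, and passing both takes a push of some 5 to 14 N in all. Widest 5 mm above home, they rub all the way: keep pressing until the axle stands on the hard floor, felt as a steep rise of force.
- thumb_open (a point): Plan position (grater x = 106 mm, y = 0) of the middle of the keeper's orange thumb block when the keeper is at 0; the block moves to -x by the joint value. Block 14 mm in x, 30 mm in y, from 8.5 to 54.5 mm above the home axle centre. Push it shut on its far (+x) face. The point stays with the base, at the height of slot_a.
Not all that is in view belongs to the job. There is more than one size of the drum; the job needs the largest.

How it is judged:
On the way:
1. the drum lies between the grater's cheeks, level and in line with both slots, while the keeper is still open (horizontal distance between drum and grater below 0.012 m and angle between the y axis of drum and the y axis of grater, either way round below 0.06 rad and z of drum in the frame of grater below 0.177 m and value of joint keeper below 0.012 m), for 0.2 s.
At the end, for the whole second after the job is handed in: Keeper shut (joint above 0.0245), which only an axle home at both ends allows; drum released and at rest in the grater, centre within 12 mm in plan of the grater's middle, axle within 0.05 rad of its y axis, centre 136 to 177 mm above the counter (value of joint keeper above 0.0245 m and horizontal distance between drum and grater below 0.012 m and angle between the y axis of drum and the y axis of grater, either way round below 0.05 rad and z of drum in the frame of grater between 0.136 and 0.177 m and linear speed of drum below 0.02 m/s); the robot touches nothing.
It fails at once if the drum is pressed or knocked on the grater with more than 45 N (contact force between drum and grater above 45 N).
It fails at once if the robot presses on the grater or its keeper with more than 45 N (contact force between the arm and grater above 45 N).
It fails at once if the bowl under the grater is moved more than 20 mm (distance of bowl from where it was at the start of the episode above 0.02 m).
It fails at once if something else on the counter is moved more than 30 mm (distance of any of mug, mug2, jar, spatula, spoon, cork_mat from where it was at the start of the episode above 0.03 m).
It also fails if it takes over 64 s, if anything falls off the work surface, if the arm or the gripper's body presses on something with over 40 N, if the wrist force passes 120 N, or if a joint passes its speed limit or range.

### The arm

A 7-joint arm with a two-finger parallel gripper is mounted at the origin on the work surface. World frame = base frame: x ahead of the robot, y to its left, z up, the work surface at z = 0. Lengths are in m, angles in rad, forces in N, time in s.
With the tool pointing down it reaches from about 0.4 to 0.875 m from the base axis. Payload 19.3 kg.
Tool frame: the origin (TCP) lies midway between the tips of the shut fingers; the grasp point (between the pads) lies 19 mm behind it (bot.pinch_z is the distance from the TCP to the grasp point, in m); z points along the fingers, y is the line along which they close (so a half turn about z gives the same grasp; the last joint's range is limited). The gripper opens to 85 mm and grips with 20 to 120 N. Pads are 22 mm wide; open, the fingers measure 114 mm over their backs; the gripper's body (76 mm by 85 mm) begins 54 mm behind the grasp point. The pads swing forward as they close: fully open they stand 13 mm farther back than shut.
Start: joints at [-1.402, 0.521, -0.036, 1.599, 0.021, 1.021, -0.113], TCP at [0.148, 0.607, 0.231] pointing down, gripper open.
Joint ranges: [-2.91, 2.91], [-0.3, 2.13], [-1.5, 1.42], [0.17, 2.43], [-1.26, 4.41], [0.16, 1.93], [-2.52, 2.52]. Speed limits (rad/s): [1.89, 1.89, 2.39, 2.39, 3.01, 3.01, 3.01].

### API

Orientations are given as [roll, pitch, yaw] about the fixed x, y, z axes, in that order (R = Rz(yaw) Ry(pitch) Rx(roll)).
In Python, from workcell import observe, viewer, bot gives the robot as it stands. The module is installed in compiled form; this text tells all that it offers.
- The arm moves only by the tool play_rows, never from a script. Its argument "motion" is a list of rows, each a list of 7 numbers: the shift along the tool's x, y, z in cm, then the turn, a rotation vector about the tool's x, y, z in rad, then the opening, from -1 (shut) to 1 (fully open), so that 0 is half open. A call has exactly 5 rows; each row is the pose to reach, as a shift and turn from the pose commanded when the call began, along the tool's axes at that moment; what a row does not reach only later rows make up. A row lasts 1/10 s, in which the tool goes at most 50 mm and 8.59 degrees, less where a joint would pass 70% of its speed; a pose out of reach is approached as far as the arm can. A call with a gripper value outside its range is refused whole. The fingers move at their own pace and stop on an object; "squeeze" is the grip in N (left out, the last holds). Time passes only in rows, so rows that repeat a pose let the fingers close, or fill a call up. It gives the time, the measured TCP pose, the force, the opening and the grip force at its end, in the units of the state.
- observe(): the state, without advancing time (a new reading comes with each control period).
- viewer.grab_frame(name): name is "side" or "top" or "wrist"; returns (picture, depth): 420x560x3 uint8, red, green, blue; 420x560 float32, m along the optical axis (not along the pixel's ray), 0 where there is no reading.
- viewer.camera_info(name): a dict with "fx", "fy", "cx", "cy" (pixels), "R" (3x3) and "t" (3): a world point X has camera coordinates R X + t. Camera axes: x right, y down, z forward; pixel columns grow to the right and rows downward; lengths in m; the calibration is good to about 2 mm. A picture is of the moment at which its call begins: read the wrist's pose just before it. camera_info takes no time and is no camera call; for the wrist camera it gives the pose at the moment of the call.
- bot.job_done(): hands the job in; it is judged then, once.
The state is a dict: "clock": time; "qpos": joint angles; "qd": joint speeds; "joint_efforts": joint torques, N m; "position": TCP position; "tool_rot": TCP orientation; "force": force on the tool from outside, world axes, zero at the start; "moment": the same for the moment, N m; "grip_width": finger opening in m; "finger_force": force on a finger pad.
Only numpy, scipy, OpenCV 4.12 (cv2) and the standard library are available. Lean on these libraries where they do the work, as an engineer would, in place of code of your own. Each camera call takes 0.05 s, during which the arm holds its last target. There are 200 camera calls.

## Working session

There is one attempt and no reset: what is moved stays moved. The work goes in short steps, Python scripts to look and compute and a tool call to move; the robot and the scene stay as the last step left them, time stands still between calls to the robot, and variables do not carry over. Pictures are saved under pics/ and viewed, at most 10 in all, crops included, and the job is handed in when it is done.

Besides the shell and the picture viewer there is one more tool, called after "Request:" as a command line: name --pt "numbers of a row" for each row, then --argument value for the rest. play_rows: Moves the arm, as the interface text tells. Its arguments: {"type":"object","properties":{"motion":{"type":"array"},"squeeze":{"type":"number"}},"required":["motion"]}

```bash
mkdir -p pics; cat > h.py <<'E'
import numpy as np, cv2
from workcell import observe, viewer, bot
def grab(n):
    ci=viewer.camera_info(n); p,d=viewer.grab_frame(n); return p,d,ci
def pts(d,ci):
    v,u=np.mgrid[:d.shape[0],:d.shape[1]]
    c=np.stack([(u-ci['cx'])/ci['fx']*d,(v-ci['cy'])/ci['fy']*d,d],-1)
    return (c-ci['t'])@np.array(ci['R'])   # R^T (c-t)
def save(n,p): cv2.imwrite('pics/'+n+'.png',p[...,::-1])
E
python3 - <<'E'
from h import *
o=observe(); print(o)
ims=[]
for n in ('top','side'):
    p,d,ci=grab(n); np.savez(n,p=p,d=d,**{k:np.array(v) for k,v in ci.items()}); save(n+'0',p); print(n,ci)
E
```

```text
{'clock': 0.0, 'qpos': array([-1.40218346,  0.52201449, -0.03637   ,  1.59995781,  0.02118247,
        1.02108351, -0.11284083]), 'qd': array([-2.90907909e-04, -3.41399866e-04, -2.76490409e-03,  2.46982012e-04,
       -6.41759571e-05, -4.38879654e-04, -1.05871623e-03]), 'joint_efforts': array([-1.83122123e-03, -9.27080226e+01,  1.97875723e+00, -3.69927478e+01,
        1.75695255e-02,  7.87762518e-03, -5.43794556e-05]), 'position': array([0.14777451, 0.60696037, 0.23074292]), 'tool_rot': array([-3.14051389e+00,  3.91000533e-05,  2.90275586e+00]), 'force': array([-0.2240602 ,  0.4748079 , -0.47899442]), 'moment': array([ 0.01957134, -0.03246637, -0.0379219 ]), 'finger_force': 0.0, 'grip_width': 0.08540653935849685}
top {'fx': 518.2022429430032, 'fy': 518.2022429430032, 'cx': 279.9422070923275, 'cy': 214.74828680115232, 'R': array([[-1.70255163e-03, -9.99998541e-01, -1.40282754e-04],
       [-9.77812710e-01,  1.69416471e-03, -2.09474184e-01],
       [ 2.09474116e-01, -2.19470353e-04, -9.77814168e-01]]), 't': array([0.01950764, 0.57996851, 1.24398316])}
side {'fx': 480.5872609778572, 'fy': 480.5872609778572, 'cx': 281.75650871690067, 'cy': 212.61464237851118, 'R': array([[ 0.87730134, -0.47993096,  0.00293934],
       [-0.25461153, -0.47059733, -0.84481426],
       [ 0.40683576,  0.74040829, -0.53505162]]), 't': array([-0.47803946,  0.24969975,  1.12993101])}
```

View pics/top0.png

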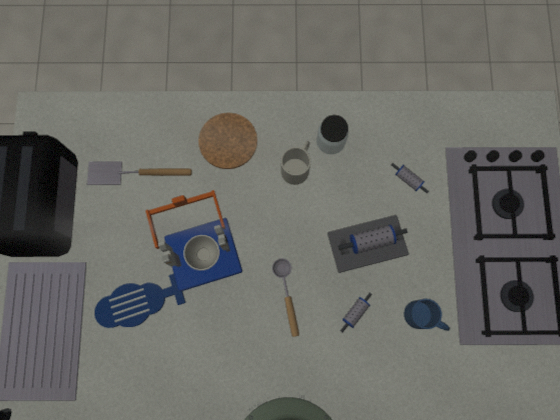

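View pics/side0.png

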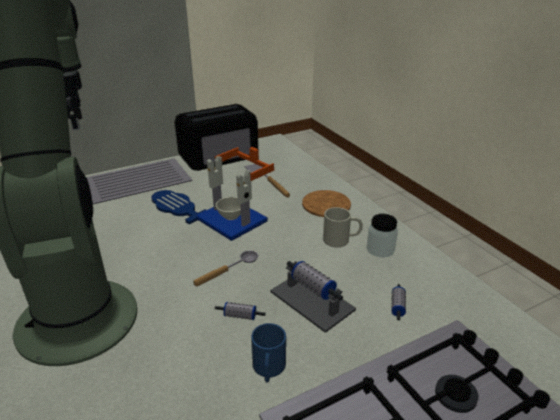

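The top view shows the large drum on its stand at about (373,238). The grater's blue base is at (203,255), with the orange keeper's crossbar at (180,203). Next I'll measure them.

```bash
cat > m.py <<'E'
from h import *
Z=np.load('top.npz'); p,d=Z['p'],Z['d']; P=pts(d,Z); hsv=cv2.cvtColor(p,cv2.COLOR_RGB2HSV)
def ray(u,v,z):
    c=np.array([(u-Z['cx'])/Z['fx'],(v-Z['cy'])/Z['fy'],1.]); R=Z['R']; o=-R.T@Z['t']; r=R.T@c
    return o+r*(z-o[2])/r[2]
def box(m,u0,u1,v0,v1):
    k=np.zeros_like(m); k[v0:v1,u0:u1]=1; return m&k
# grater base
b=(hsv[...,0]>100)&(hsv[...,0]<130)&(hsv[...,1]>150)
b=box(b,160,245,215,295)&(abs(P[...,2]-.018)<.012)
b=cv2.morphologyEx(b.astype(np.uint8),cv2.MORPH_OPEN,np.ones((5,5)))
ys,xs=np.nonzero(b)
w=np.array([ray(u,v,.018)[:2] for u,v in zip(xs,ys)],np.float32)
r=cv2.minAreaRect(w); print('base',r); print(cv2.boxPoints(r))
# keeper
o=box((hsv[...,0]<14)&(hsv[...,1]>170)&(hsv[...,2]>80),140,235,185,250)
Q=P[o]; print('keeper n',o.sum(),np.percentile(Q[:,2],[5,25,50,75,95,99]))
q=Q[(Q[:,2]>.1)]; r=cv2.minAreaRect(q[:,:2].astype(np.float32)); print('keep',r)
# cheeks
c=box((P[...,2]>.12)&~o,150,240,210,275); Q=P[c]
n,l=cv2.connectedComponents(c.astype(np.uint8))
for i in range(1,n):
    Q=P[l==i]
    if len(Q)>15: print('cheek',len(Q),Q.mean(0),np.percentile(Q[:,2],[50,95]))
# drum
m=box(P[...,2]>.05,330,415,210,270); Q=P[m]
Q=Q[Q[:,2]<.2];print('drum',len(Q)); r=cv2.minAreaRect(Q[:,:2].astype(np.float32)); print(r)
top=Q[Q[:,2]>.08]; print(top.mean(0),np.percentile(top[:,2],[50,95])); cc=top[:,:2]-top[:,:2].mean(0)
print('axis',np.linalg.svd(cc,full_matrices=False)[2][0], cv2.minAreaRect(top[:,:2].astype(np.float32)))
# stand base
s=box((abs(P[...,2]-.01)<.008)&(p.max(2)<110)&(hsv[...,1]<60),320,415,205,280); s=cv2.morphologyEx(s.astype(np.uint8),cv2.MORPH_OPEN,np.ones((5,5)))
ys,xs=np.nonzero(s); w=np.array([ray(u,v,.01)[:2] for u,v in zip(xs,ys)],np.float32); print('stand',cv2.minAreaRect(w))
E
python3 m.py
```

```text
base ((0.4847802221775055, 0.21596834063529968), (0.14109192788600922, 0.16743306815624237), 15.55865478515625)
[[0.39436448 0.27769503]
 [0.43927413 0.11639731]
 [0.57519597 0.15424165]
 [0.5302863  0.31553936]]
keeper n 335 [0.17047998 0.17458522 0.1784695  0.18781036 0.210813   0.21351302]
keep ((0.4317847490310669, 0.17722691595554352), (0.36659908294677734, 0.1695210039615631), 26.85814666748047)
cheek 233 [0.5128776  0.15373817 0.17636817] [0.18209365 0.19109871]
cheek 341 [0.4827916  0.28576676 0.17696308] [0.17764066 0.19026484]
drum 1127
((0.5171903371810913, -0.20894184708595276), (0.049975622445344925, 0.1744956374168396), 14.387048721313477)
[ 0.51630273 -0.20908656  0.08914143] [0.08968608 0.09541477]
axis [-0.24764197  0.96885162] ((0.5172823667526245, -0.20936153829097748), (0.0447106808423996, 0.10523723810911179), 14.347626686096191)
stand ((0.5161890387535095, -0.20647954940795898), (0.10969752818346024, 0.18955805897712708), 13.974656105041504)
```

```bash
cat > plan.py <<'E'
from h import *
from scipy.spatial.transform import Rotation as Ro
import sys
def to(pose,tgt,yaw,n):
    """shift/turn per call, split in n calls"""
    p,R=np.array(pose[0]),Ro.from_euler('xyz',pose[1]); t=np.array(tgt)
    Rt=Ro.from_euler('xyz',[np.pi,0,yaw]); rv=(R.inv()*Rt).as_rotvec()
    for i in range(n):
        Ri=R*Ro.from_rotvec(rv*i/n); s=Ri.inv().apply((t-p)/n)*100
        print('cm',s.round(2),'rot',(rv/n).round(4),'row step',(s/5).round(2),(rv/n/5).round(4))
    return t,[np.pi,0,yaw]
def now(): o=observe(); return o['position'],o['tool_rot']
E
python3 - <<'E'
from plan import *
q=to(now(),[.49,.22,.42],1.842,3)
E
```

```text
cm [-14.13  -9.84  -6.3 ] rot [-3.000e-04  2.000e-04  3.536e-01] row step [-2.83 -1.97 -1.26] [-0.0001  0.      0.0707]
cm [-16.67  -4.34  -6.3 ] rot [-3.000e-04  2.000e-04  3.536e-01] row step [-3.33 -0.87 -1.26] [-0.0001  0.      0.0707]
cm [-17.14   1.7   -6.31] rot [-3.000e-04  2.000e-04  3.536e-01] row step [-3.43  0.34 -1.26] [-0.0001  0.      0.0707]
```

Request:
play_rows --pt "-2.8 -2.0 -1.3 0 0 0.071 1" --pt "-5.7 -3.9 -2.5 0 0 0.141 1" --pt "-8.5 -5.9 -3.8 0 0 0.212 1" --pt "-11.3 -7.9 -5.0 0 0 0.283 1" --pt "-14.1 -9.8 -6.3 0 0 0.354 1"

```text
clock: 0.6
position: [0.2623, 0.4773, 0.2945]
tool_rot: [-3.141, 0.0, 2.546]
force: [0.3, 1.4, 0.4]
grip_width: 0.0851
finger_force: 0.0
```

Request:
play_rows --pt "-3.3 -0.9 -1.3 0 0 0.071 1" --pt "-6.7 -1.7 -2.5 0 0 0.141 1" --pt "-10.0 -2.6 -3.8 0 0 0.212 1" --pt "-13.3 -3.5 -5.0 0 0 0.283 1" --pt "-16.7 -4.3 -6.3 0 0 0.354 1"

```text
clock: 1.1
position: [0.3767, 0.3484, 0.3577]
tool_rot: [-3.141, -0.0, 2.192]
force: [0.1, 1.3, -0.7]
grip_width: 0.0855
finger_force: 0.0
```

Request:
play_rows --pt "-4 0.4 -1.5 0 0 0.09 1" --pt "-8 0.8 -3 0 0 0.18 1" --pt "-12 1.2 -4.5 0 0 0.27 1" --pt "-17.1 1.7 -6.3 0 0 0.354 1" --pt "-17.1 1.7 -6.3 0 0 0.354 1"

```text
clock: 1.6
position: [0.4931, 0.2161, 0.422]
tool_rot: [3.139, 0.001, 1.831]
force: [0.1, 0.2, -1.2]
grip_width: 0.0854
finger_force: 0.0
```

```bash
cat > g.py <<'E'
from plan import *
print(now(),observe()['clock'])
p,d,ci=grab('wrist'); save('w1',p); np.savez('w1',p=p,d=d,**{k:np.array(v) for k,v in ci.items()})
print('cam',-np.array(ci['R']).T@ci['t'])
E
python3 g.py
```

```text
(array([0.4931039 , 0.21605999, 0.42200664]), array([3.13884897e+00, 1.31021131e-03, 1.83090577e+00])) 1.6
cam [0.47250905 0.29503407 0.56452723]
```

View pics/w1.png

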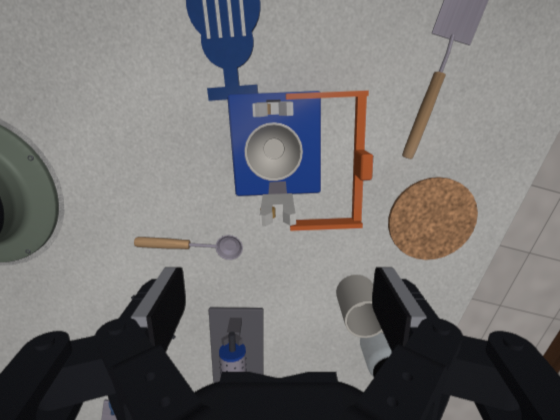

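The wrist view shows the whole grater. The cheeks are at about (273,108) and (278,208), the strips run along rows 95 and 225, and the thumb block is at (365,165).

```bash
cat > m2.py <<'E'
from h import *
Z=np.load('w1.npz'); p,d=Z['p'],Z['d']; P=pts(d,Z); hsv=cv2.cvtColor(p,cv2.COLOR_RGB2HSV)
R=Z['R'];o=-R.T@Z['t']
def ray(u,v,z):
    c=np.stack([(u-Z['cx'])/Z['fx'],(v-Z['cy'])/Z['fy'],np.ones(np.shape(u))],-1); r=c@R
    return o+r*((z-o[2])/r[...,2])[...,None]
U,V=np.meshgrid(np.arange(560),np.arange(420))
roi=(U>225)&(U<385)&(V>85)&(V<240)
b=roi&(hsv[...,0]>100)&(hsv[...,0]<130)&(hsv[...,1]>150)&(U<330)&(V<200)&(abs(P[...,2]-.012)<.02)
b=cv2.morphologyEx(b.astype(np.uint8),cv2.MORPH_OPEN,np.ones((5,5)))>0
r=cv2.minAreaRect(ray(U[b],V[b],.018)[:,:2].astype(np.float32)); print('base',r, 'z',np.median(P[b][:,2]))
k=roi&(hsv[...,0]<14)&(hsv[...,1]>150)&(P[...,2]>.1)
r=cv2.minAreaRect(P[k][:,:2].astype(np.float32)); print('keeper',r,'z',np.percentile(P[k][:,2],[5,25,50,75,95]))
blk=k&(P[...,2]>.195); print('block top',blk.sum(),P[blk].mean(0)); print(cv2.minAreaRect(P[blk][:,:2].astype(np.float32)))
for n,m in (('up',k&(V<103)&(U<350)),('lo',k&(V>212)&(U<345)),('bar',k&(abs(V-130)<20)&(U>350)),('bar2',k&(abs(V-200)<12)&(U>350))):
    Q=P[m]; vx,vy,x,y=cv2.fitLine(Q[:,:2].astype(np.float32),cv2.DIST_HUBER,0,.01,.01).ravel(); print(n,m.sum(),Q.mean(0).round(4),np.median(Q[:,2]),np.arctan2(vy,vx))
# cheeks: white high points
c=roi&(U<310)&(hsv[...,1]<60)&(P[...,2]>.14)
nn,l=cv2.connectedComponents(c.astype(np.uint8))
for i in range(1,nn):
    m=l==i
    if m.sum()<20: continue
    Q=P[m]; zt=np.percentile(Q[:,2],95); T=Q[Q[:,2]>zt-.008]; print('cheek',m.sum(),zt,T.mean(0),cv2.minAreaRect(T[:,:2].astype(np.float32)))
vis=cv2.resize(p[80:240,220:390],None,fx=4.5,fy=3.7,interpolation=cv2.INTER_CUBIC); save('crop1',vis)
E
python3 m2.py
```

```text
base ((0.4854530990123749, 0.22594276070594788), (0.14748360216617584, 0.1783766895532608), 17.23844337463379) z 0.01813566077114253
keeper ((0.5451539754867554, 0.2351706326007843), (0.098421610891819, 0.16048935055732727), 18.990455627441406) z [0.17145719 0.17652849 0.17915479 0.18836727 0.21089153]
block top 387 [0.58110827 0.25061947 0.21661267]
((0.5373530387878418, 0.27482113242149353), (0.027043208479881287, 0.13312357664108276), 61.20384216308594)
up 83 [0.5349 0.3147 0.1879] 0.18793875744564648 0.3305356
lo 474 [0.5613 0.1624 0.1836] 0.18354093593826226 0.2979969
bar 354 [0.5737 0.2842 0.1773] 0.17659550697132625 -1.2702067
bar2 190 [0.5987 0.2034 0.1784] 0.17672183104751768 -1.236123
cheek 501 0.19222881679936007 [0.47011156 0.28081612 0.18957246] ((0.4700855612754822, 0.28054651618003845), (0.04413125291466713, 0.013240710832178593), 16.867582321166992)
cheek 672 0.19174688333786305 [0.50836644 0.15842696 0.19191277] ((0.489315003156662, 0.22146324813365936), (0.044348206371068954, 0.15060767531394958), 16.623056411743164)
```

View pics/crop1.png

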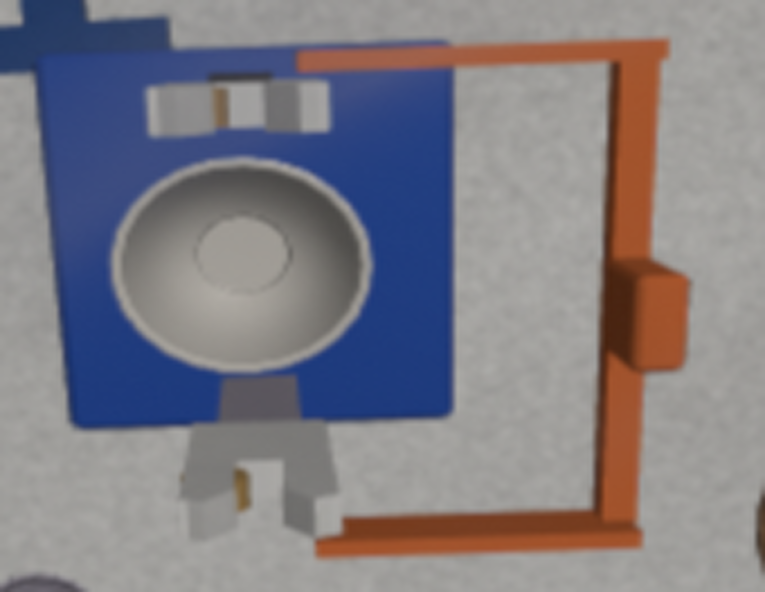

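```bash
cat >> m2.py <<'E'
Q=P[c&(V>170)]; g=Q[(np.linalg.norm(Q[:,:2]-[.508,.157],axis=1)<.03)&(Q[:,2]>.184)]
print('B',len(g),g.mean(0),cv2.minAreaRect(g[:,:2].astype(np.float32)))
E
python3 m2.py | tail -1
python3 - <<'E'
from plan import *
q=to(now(),[.517,-.19,.20],1.821,2)
E
```

```text
B 252 [0.50876204 0.15727212 0.18917512] ((0.5101106762886047, 0.1521906554698944), (0.04441045597195625, 0.0236651748418808), 17.32407569885254)
cm [-20.01  -4.13  11.06] rot [0.0007 0.0003 0.0072] row step [-4.   -0.83  2.21] [0.0001 0.0001 0.0014]
cm [-20.04  -3.98  11.06] rot [0.0007 0.0003 0.0072] row step [-4.01 -0.8   2.21] [0.0001 0.0001 0.0014]
```

Request:
play_rows --pt "-4 -0.8 2.2 0 0 0 1" --pt "-8 -1.7 4.4 0 0 0 1" --pt "-12 -2.5 6.6 0 0 0 1" --pt "-16 -3.3 8.8 0 0 0 1" --pt "-20 -4.1 11 0 0 0.007 1"

```text
clock: 2.15
position: [0.503, 0.0167, 0.3092]
tool_rot: [-3.141, -0.0, 1.836]
force: [1.3, 0.4, 0.3]
grip_width: 0.0854
finger_force: 0.0
```

Request:
play_rows --pt "-4.5 -0.9 2.5 0 0 0 1" --pt "-9 -1.8 5 0 0 0 1" --pt "-14 -2.8 7.7 0 0 0 1" --pt "-20 -4 11 0 0 0.007 1" --pt "-20 -4 11 0 0 0.007 1"

```text
clock: 2.65
position: [0.516, -0.1881, 0.1983]
tool_rot: [-3.14, -0.001, 1.826]
force: [1.3, 2.1, 0.5]
grip_width: 0.0854
finger_force: 0.0
```

```bash
cat > d.py <<'E'
from plan import *
q=now(); print(q)
p,d,ci=grab('wrist'); save('w2',p); P=pts(d,ci)
U,V=np.meshgrid(np.arange(560),np.arange(420))
m=(np.linalg.norm(P[...,:2]-[.517,-.208],axis=-1)<.11)&(P[...,2]>.05)&(P[...,2]<.11)&(d>0)
Q=P[m]; r=cv2.minAreaRect(Q[:,:2].astype(np.float32)); print(r)
T=Q[Q[:,2]>.085]; print(len(T),T.mean(0),cv2.fitLine(T[:,:2].astype(np.float32),cv2.DIST_HUBER,0,.01,.01).ravel(),cv2.minAreaRect(T[:,:2].astype(np.float32)),T[:,2].max())
E
python3 d.py
```

```text
(array([ 0.51604058, -0.18813815,  0.19825192]), array([-3.13957736e+00, -5.71371235e-04,  1.82607050e+00]))
((0.5178179144859314, -0.21000760793685913), (0.05102104693651199, 0.17601637542247772), 14.258139610290527)
5366 [ 0.51716764 -0.20643429  0.09135894] [ 0.24811155 -0.96873146  0.5171676  -0.2064343 ] ((0.5178381204605103, -0.2099265456199646), (0.04172203689813614, 0.1045043021440506), 14.062612533569336) 0.09658879464565842
```

View pics/w2.png

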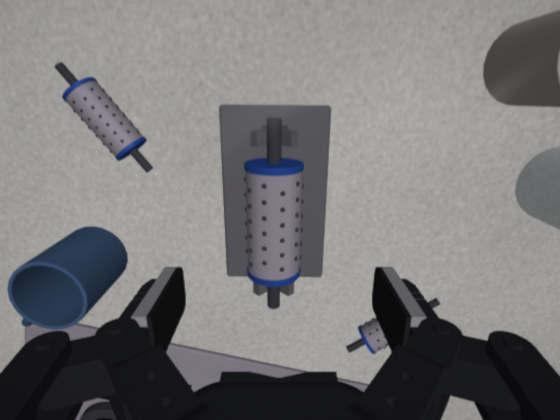

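The wrist view shows the large drum centred at about (273,222), midway between the open fingers. I'll descend onto it.

```bash
python3 - <<'E'
from plan import *
q=to(now(),[.518,-.21,.046],1.818,2)
E
```

```text
cm [-0.93 -0.06  7.54] rot [-0.002   0.0002  0.0027] row step [-0.19 -0.01  1.51] [-0.0004  0.      0.0005]
cm [-0.93 -0.07  7.54] rot [-0.002   0.0002  0.0027] row step [-0.19 -0.01  1.51] [-0.0004  0.      0.0005]
```

Request:
play_rows --pt "-0.6 0 1.5 0 0 0.003 1" --pt "-1.2 -0.1 3 0 0 0.005 1" --pt "-1.9 -0.1 4.5 0 0 0.005 1" --pt "-1.9 -0.1 6 0 0 0.005 1" --pt "-1.9 -0.1 7.5 0 0 0.005 1"

```text
clock: 3.2
position: [0.521, -0.2044, 0.1239]
tool_rot: [-3.141, -0.0, 1.823]
force: [0.6, -0.7, 0.9]
grip_width: 0.0856
finger_force: 0.0
```

Request:
play_rows --pt "0 0 2.5 0 0 0 1" --pt "0 0 5 0 0 0 1" --pt "0 0 6.5 0 0 0 1" --pt "0 0 7.5 0 0 0 1" --pt "0 0 7.5 0 0 0 1"

```text
clock: 3.7
position: [0.5205, -0.2047, 0.0493]
tool_rot: [-3.14, -0.001, 1.822]
force: [-1.1, 0.5, -0.2]
grip_width: 0.0856
finger_force: 0.0
```

Request:
play_rows --pt "0 0 0 0 0 0 -0.5" --pt "0 0 0 0 0 0 -0.5" --pt "0 0 0 0 0 0 -0.5" --pt "0 0 0 0 0 0 -0.5" --pt "0 0 0 0 0 0 -0.5" --squeeze 90

```text
clock: 4.2
position: [0.5163, -0.2064, 0.0506]
tool_rot: [-3.135, -0.002, 1.819]
force: [-28.0, -5.5, 16.4]
grip_width: 0.0458
finger_force: 89.5
```

Request:
play_rows --pt "0 0 0 0 0 0 0.6" --pt "0 0 0 0 0 0 0.6" --pt "-0.2 -0.2 0.2 0 0 0 0.6" --pt "-0.4 -0.4 0.5 0 0 0 0.6" --pt "-0.4 -0.4 0.5 0 0 0 0.6"

```text
clock: 4.7
position: [0.5177, -0.2102, 0.045]
tool_rot: [-3.141, -0.0, 1.821]
force: [-0.7, -0.8, -1.0]
grip_width: 0.0682
finger_force: 0.0
```

Request:
play_rows --pt "0 0 0 0 0 0 0.3" --pt "0 0 0 0 0 0 -0.5" --pt "0 0 0 0 0 0 -0.5" --pt "0 0 0 0 0 0 -0.5" --pt "0 0 0 0 0 0 -0.5" --squeeze 70

```text
clock: 5.2
position: [0.5171, -0.2101, 0.0454]
tool_rot: [-3.14, -0.0, 1.821]
force: [-6.7, -1.4, 6.7]
grip_width: 0.0465
finger_force: 70.4
```

Request:
play_rows --pt "0 0 -2 0 0 0 -0.5" --pt "0 0 -6 0 0 0 -0.5" --pt "0 0 -11 0 0 0 -0.5" --pt "0 0 -16 0 0 0 -0.5" --pt "0 0 -20 0 0 0 -0.5"

```text
clock: 5.7
position: [0.5179, -0.2099, 0.248]
tool_rot: [3.141, 0.001, 1.822]
force: [1.3, 0.2, -3.6]
grip_width: 0.0464
finger_force: 73.0
```

```bash
python3 - <<'E'
from plan import *
o=observe();print(o['force'],o['grip_width'])
q=to(now(),[.4893,.2185,.25],1.869,2)
E
```

```text
[ 1.26613573  0.20842354 -3.57048624] 0.0463722157173498
cm [21.11  3.93 -0.11] rot [ 0.0005  0.0003 -0.0237] row step [ 4.22  0.79 -0.02] [ 0.0001  0.0001 -0.0047]
cm [21.01  4.43 -0.11] rot [ 0.0005  0.0003 -0.0237] row step [ 4.2   0.89 -0.02] [ 0.0001  0.0001 -0.0047]
```

Request:
play_rows --pt "3 0.6 0 0 0 0 -0.5" --pt "7.5 1.4 0 0 0 -0.005 -0.5" --pt "12 2.2 0 0 0 -0.01 -0.5" --pt "16.5 3.1 0 0 0 -0.017 -0.5" --pt "21.1 3.9 0 0 0 -0.024 -0.5"

```text
clock: 6.2
position: [0.5028, 0.0061, 0.2453]
tool_rot: [3.142, -0.0, 1.846]
force: [1.3, 0.0, -3.5]
grip_width: 0.0466
finger_force: 73.3
```

Request:
play_rows --pt "4.6 1 0 0 0 -0.005 -0.5" --pt "9.2 2 0 0 0 -0.01 -0.5" --pt "13.5 2.9 0 0 0 -0.015 -0.5" --pt "17.5 3.7 0 0 0 -0.02 -0.5" --pt "21 4.4 0 0 0 -0.024 -0.5"

```text
clock: 6.7
position: [0.4879, 0.2206, 0.2451]
tool_rot: [-3.141, -0.0, 1.871]
force: [1.5, -0.7, -3.2]
grip_width: 0.0467
finger_force: 73.3
```

```bash
cat > a.py <<'E'
from plan import *
import sys
p,d,ci=grab('wrist'); q=now(); print(q, observe()['force']); save(sys.argv[1],p); P=pts(d,ci)
np.savez('wl',p=p,d=d,P=P)
hsv=cv2.cvtColor(p,cv2.COLOR_RGB2HSV)
p2,d2,c2=grab('top'); save(sys.argv[1]+'t',p2); np.savez('tl',p=p2,d=d2,P=pts(d2,c2))
E
python3 a.py w3
```

```text
(array([0.48694749, 0.22660955, 0.24480738]), array([-3.14130261e+00, -2.43882926e-03,  1.87688170e+00])) [-3.64763568 10.18124077 -3.40250748]
```

View pics/w3.png

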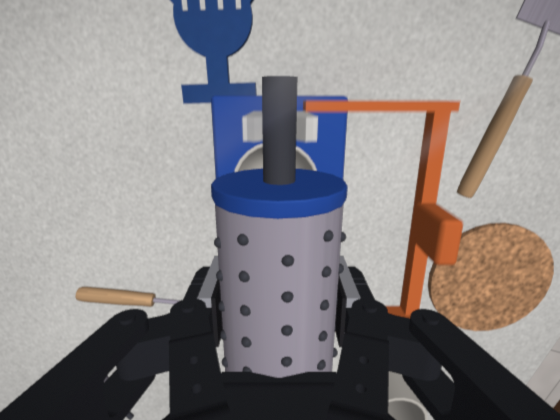

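The drum is held straight with its far stub over the far cheek at about (280,127). I'll let the arm settle and then measure the stub against the cheek.

Request:
play_rows --pt "0 0 0 0 0 0 -0.5" --pt "0 0 0 0 0 0 -0.5" --pt "0 0 0 0 0 0 -0.5" --pt "0 0 0 0 0 0 -0.5" --pt "0 0 0 0 0 0 -0.5"

```text
clock: 7.3
position: [0.4889, 0.2178, 0.2454]
tool_rot: [3.141, -0.0, 1.869]
force: [0.4, -0.1, -2.6]
grip_width: 0.0465
finger_force: 73.2
```

```bash
cat > b.py <<'E'
from h import *
Z=np.load('wl.npz'); p,d,P=Z['p'],Z['d'],Z['P']; hsv=cv2.cvtColor(p,cv2.COLOR_RGB2HSV)
U,V=np.meshgrid(np.arange(560),np.arange(420))
ax=(p.max(2)<75)&(abs(U-280)<40)&(V>70)&(V<175)&(d>0)&(P[...,2]>.2); Q=P[ax]
vx,vy,x,y=cv2.fitLine(Q[:,:2].astype(np.float32),cv2.DIST_HUBER,0,.01,.01).ravel(); z=np.polyfit(Q[:,1],Q[:,2],1)
print('stub',ax.sum(),Q.mean(0),cv2.minAreaRect(Q[:,:2].astype(np.float32)),'z slope',z[0],'zmax',np.percentile(Q[:,2],95))
c=(hsv[...,1]<60)&(p.max(2)>90)&(V>100)&(V<150)&(U>225)&(U<330)&(P[...,2]>.18)&(P[...,2]<.2); T=P[c]
r=cv2.minAreaRect(T[:,:2].astype(np.float32)); print('cheek',len(T),T.mean(0),r)
n=np.array([np.cos(.297),np.sin(.297)])
print('stub perp',np.dot(Q.mean(0)[:2],n),'cheek perp',np.dot(r[0],n))
# top view: both stubs and cheeks
Z=np.load('tl.npz'); p,P=Z['p'],Z['P']; q=np.load('q.npy') if 0 else None
D=P[(np.linalg.norm(P[...,:2]-[.488,.22],axis=-1)<.1)&(P[...,2]>.23)]
E
python3 a.py w4; python3 b.py; python3 - <<'E'
from plan import *
to(now(),[.4893,.2185,.245],1.869,1)
E
```

```text
(array([0.488819  , 0.21790545, 0.24537954]), array([ 3.14151937e+00, -5.12765416e-05,  1.86911755e+00])) [ 0.16817807 -0.65618756 -2.81018955]
stub 1806 [0.47029635 0.28088496 0.27438635] ((0.4690556228160858, 0.28608518838882446), (0.011575228534638882, 0.032670438289642334), 16.41729736328125) z slope -0.03977105579200944 zmax 0.2762512411250929
cheek 1001 [0.47054634 0.28106759 0.1895601 ] ((0.470057874917984, 0.2824397087097168), (0.04479798302054405, 0.017123166471719742), 17.342086791992188)
stub perp 0.5319079817492145 cheek perp 0.5321349451246873
cm [0.03 0.07 0.03] rot [-0.     -0.      0.0003] row step [0.01 0.01 0.01] [-0.     -0.      0.0001]
```

Stub and cheek agree to under 1 mm, so I'll lower it.

Request:
play_rows --pt "0 0 1.5 0 0 0 -0.5" --pt "0 0 3.5 0 0 0 -0.5" --pt "0 0 5 0 0 0 -0.5" --pt "0 0 5.8 0 0 0 -0.5" --pt "0 0 6 0 0 0 -0.5"

```text
clock: 7.9
position: [0.4885, 0.2181, 0.1848]
tool_rot: [-3.141, 0.0, 1.87]
force: [-0.0, 0.4, -2.4]
grip_width: 0.0466
finger_force: 73.2
```

Request:
play_rows --pt "0 0 0.6 0 0 0 -0.5" --pt "0 0 1.2 0 0 0 -0.5" --pt "0 0 1.7 0 0 0 -0.5" --pt "0 0 2.1 0 0 0 -0.5" --pt "0 0 2.4 0 0 0 -0.5"

```text
clock: 8.4
position: [0.4887, 0.2183, 0.161]
tool_rot: [-3.142, 0.0, 1.87]
force: [0.0, -0.2, -3.3]
grip_width: 0.0466
finger_force: 73.2
```

Request:
play_rows --pt "0 0 0.2 0 0 0 -0.5" --pt "0 0 0.4 0 0 0 -0.5" --pt "0 0 0.6 0 0 0 -0.5" --pt "0 0 0.8 0 0 0 -0.5" --pt "0 0 0.8 0 0 0 -0.5"

```text
clock: 8.9
position: [0.4886, 0.2182, 0.1531]
tool_rot: [-3.141, 0.0, 1.87]
force: [-0.9, -1.0, -3.0]
grip_width: 0.0464
finger_force: 73.2
```

Free so far, so I'll continue in small steps.

Request:
play_rows --pt "0 0 0.1 0 0 0 -0.5" --pt "0 0 0.2 0 0 0 -0.5" --pt "0 0 0.3 0 0 0 -0.5" --pt "0 0 0.4 0 0 0 -0.5" --pt "0 0 0.5 0 0 0 -0.5"

```text
clock: 9.4
position: [0.4887, 0.2183, 0.1482]
tool_rot: [-3.142, 0.0, 1.87]
force: [-0.3, 0.8, -3.8]
grip_width: 0.0462
finger_force: 73.2
```

Request:
play_rows --pt "0 0 0.1 0 0 0 -0.5" --pt "0 0 0.2 0 0 0 -0.5" --pt "0 0 0.3 0 0 0 -0.5" --pt "0 0 0.4 0 0 0 -0.5" --pt "0 0 0.4 0 0 0 -0.5"

```text
clock: 9.9
position: [0.4897, 0.2186, 0.1447]
tool_rot: [3.139, -0.0, 1.87]
force: [5.6, 1.3, 2.8]
grip_width: 0.0467
finger_force: 73.9
```

Request:
play_rows --pt "0 0 0.1 0 0 0 -0.5" --pt "0 0 0.2 0 0 0 -0.5" --pt "0 0 0.3 0 0 0 -0.5" --pt "0 0 0.4 0 0 0 -0.5" --pt "0 0 0.4 0 0 0 -0.5"

```text
clock: 10.4
position: [0.4896, 0.2186, 0.1406]
tool_rot: [3.14, -0.0, 1.87]
force: [5.5, 1.4, 2.2]
grip_width: 0.0464
finger_force: 73.8
```

Request:
play_rows --pt "0 0 0.1 0 0 0 -0.5" --pt "0 0 0.2 0 0 0 -0.5" --pt "0 0 0.3 0 0 0 -0.5" --pt "0 0 0.3 0 0 0 -0.5" --pt "0 0 0.3 0 0 0 -0.5"

```text
clock: 10.9
position: [0.4895, 0.2186, 0.1375]
tool_rot: [3.14, -0.0, 1.87]
force: [5.9, 2.2, -0.6]
grip_width: 0.0467
finger_force: 73.6
```

Request:
play_rows --pt "0 0 0.1 0 0 0 -0.5" --pt "0 0 0.2 0 0 0 -0.5" --pt "0 0 0.2 0 0 0 -0.5" --pt "0 0 0.2 0 0 0 -0.5" --pt "0 0 0.2 0 0 0 -0.5"

```text
clock: 11.4
position: [0.4895, 0.2186, 0.1355]
tool_rot: [3.14, -0.0, 1.87]
force: [6.5, 1.4, -2.6]
grip_width: 0.0462
finger_force: 73.5
```

Request:
play_rows --pt "0 0 0.1 0 0 0 -0.5" --pt "0 0 0.1 0 0 0 -0.5" --pt "0 0 0.1 0 0 0 -0.5" --pt "0 0 0.1 0 0 0 -0.5" --pt "0 0 0.1 0 0 0 -0.5"

```text
clock: 11.9
position: [0.4894, 0.2185, 0.1344]
tool_rot: [3.14, -0.0, 1.87]
force: [6.4, 2.1, -1.5]
grip_width: 0.0466
finger_force: 73.5
```

Request:
play_rows --pt "0 0 0.05 0 0 0 -0.5" --pt "0 0 0.1 0 0 0 -0.5" --pt "0 0 0.1 0 0 0 -0.5" --pt "0 0 0.1 0 0 0 -0.5" --pt "0 0 0.1 0 0 0 -0.5"

```text
clock: 12.4
position: [0.4894, 0.2186, 0.1334]
tool_rot: [3.14, -0.0, 1.87]
force: [6.3, 2.3, -2.1]
grip_width: 0.0463
finger_force: 73.5
```

Request:
play_rows --pt "0 0 0.05 0 0 0 -0.5" --pt "0 0 0.1 0 0 0 -0.5" --pt "0 0 0.1 0 0 0 -0.5" --pt "0 0 0.1 0 0 0 -0.5" --pt "0 0 0.1 0 0 0 -0.5"

```text
clock: 12.9
position: [0.4894, 0.2185, 0.1324]
tool_rot: [3.14, -0.0, 1.87]
force: [6.8, 2.7, -2.0]
grip_width: 0.0466
finger_force: 73.4
```

Request:
play_rows --pt "0 0 0.05 0 0 0 -0.5" --pt "0 0 0.1 0 0 0 -0.5" --pt "0 0 0.1 0 0 0 -0.5" --pt "0 0 0.1 0 0 0 -0.5" --pt "0 0 0.1 0 0 0 -0.5"

```text
clock: 13.4
position: [0.4895, 0.2186, 0.1318]
tool_rot: [3.14, -0.0, 1.87]
force: [4.5, 1.2, 5.6]
grip_width: 0.0463
finger_force: 74.3
```

Request:
play_rows --pt "0 0 0.05 0 0 0 -0.5" --pt "0 0 0.1 0 0 0 -0.5" --pt "0 0 0.1 0 0 0 -0.5" --pt "0 0 0.1 0 0 0 -0.5" --pt "0 0 0.1 0 0 0 -0.5"

```text
clock: 13.9
position: [0.4895, 0.2186, 0.1316]
tool_rot: [3.14, -0.001, 1.87]
force: [-0.9, 0.2, 23.4]
grip_width: 0.0463
finger_force: 76.0
```

Force rose steeply from 5.6 to 23 N, so this is the floor. I'll relax the push, release, and lift off.

Request:
play_rows --pt "0 0 -0.05 0 0 0 -0.5" --pt "0 0 -0.1 0 0 0 -0.5" --pt "0 0 -0.1 0 0 0 0.6" --pt "0 0 -0.1 0 0 0 0.6" --pt "0 0 -0.1 0 0 0 0.6"

```text
clock: 14.4
position: [0.4883, 0.2181, 0.1311]
tool_rot: [-3.141, 0.0, 1.87]
force: [-0.2, 0.3, 0.1]
grip_width: 0.0682
finger_force: 0.0
```

Request:
play_rows --pt "0 0 -1 0 0 0 0.7" --pt "0 0 -3 0 0 0 0.7" --pt "0 0 -6 0 0 0 0.7" --pt "0 0 -9 0 0 0 0.7" --pt "0 0 -12 0 0 0 0.7"

```text
clock: 14.9
position: [0.4885, 0.218, 0.2531]
tool_rot: [-3.142, 0.0, 1.869]
force: [0.2, 0.9, -0.5]
grip_width: 0.0726
finger_force: 0.0
```

Request:
play_rows --pt "0 0 -2 0 0 0 0.7" --pt "0 0 -5 0 0 0 0.7" --pt "0 0 -7 0 0 0 0.7" --pt "0 0 -8 0 0 0 0.7" --pt "0 0 -8 0 0 0 0.7"

```text
clock: 15.4
position: [0.4889, 0.2183, 0.3324]
tool_rot: [3.14, -0.001, 1.87]
force: [0.5, -0.2, -0.9]
grip_width: 0.0725
finger_force: 0.0
```

```bash
python3 a.py w5
```

```text
(array([0.48855041, 0.21825643, 0.33121847]), array([ 3.14148566e+00, -1.79517227e-04,  1.86979169e+00])) [ 0.05306505  0.50342057 -0.8940617 ]
```

View pics/w5.png

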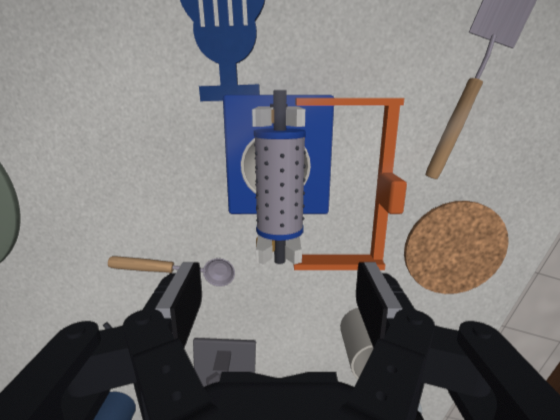

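The drum is seated between the cheeks, with stubs at (280,105) and (280,250). The thumb block is at (395,195). Next: check the level and locate the block.

```bash
cat > e.py <<'E'
from h import *
Z=np.load('wl.npz'); p,d,P=Z['p'],Z['d'],Z['P']; hsv=cv2.cvtColor(p,cv2.COLOR_RGB2HSV)
U,V=np.meshgrid(np.arange(560),np.arange(420))
for n,v0,v1 in (('A',90,128),('B',238,264)):
    m=(p.max(2)<75)&(abs(U-280)<8)&(V>v0)&(V<v1)&(P[...,2]>.13)&(d>0); Q=P[m]; print('stub',n,len(Q),Q.mean(0),np.percentile(Q[:,2],[50,90,97]))
c=np.array([.489,.2185]); a=.298; X=np.array([np.cos(a),np.sin(a)]);Y=np.array([-X[1],X[0]])
k=(hsv[...,0]<14)&(hsv[...,1]>150)&(P[...,2]>.14)&(P[...,2]<.24)&(U<410)&(V>90)
for n,m in(('blk',k&(P[...,2]>.2)),('all',k)):
    w=P[m][:,:2]-c; print(n,m.sum(),np.percentile(w@X,[2,10,50,90,98]).round(4),np.percentile(w@Y,[2,50,98]).round(4),np.percentile(P[m][:,2],[2,50,98]))
E
python3 e.py
python3 - <<'E'
from plan import *
a=.298; X=np.array([np.cos(a),np.sin(a)]); t=np.array([.489,.2185])+X*.155
print(t); to(now(),[*t,.28],1.869,2)
E
```

```text
stub A 168 [0.47096226 0.27968495 0.16094247] [0.16110806 0.16237734 0.16291304]
stub B 215 [0.51283113 0.14874413 0.16128979] [0.16141914 0.16249101 0.16306026]
blk 604 [0.0947 0.095  0.0993 0.1052 0.1066] [-0.0118  0.0025  0.0151] [0.20109914 0.21011361 0.2117981 ]
all 3936 [0.0268 0.042  0.0969 0.104  0.1058] [-0.0787 -0.002   0.0802] [0.16779158 0.1792082  0.21125068]
[0.63716847 0.26400939]
cm [0.   7.79 2.52] rot [-0.0005  0.0001  0.0004] row step [0.   1.56 0.5 ] [-0.0001  0.      0.0001]
cm [0.   7.79 2.53] rot [-0.0005  0.0001  0.0004] row step [0.   1.56 0.51] [-0.0001  0.      0.0001]
```

Both stubs are level and home, with centres near z 0.156. The block's far face is at grater x ≈ 0.107. I'll move beyond it with fingers shut.

Request:
play_rows --pt "0 3 0 0 0 0 -0.5" --pt "0 7 1 0 0 0 -1" --pt "0.1 11 3 0 0 0 -1" --pt "0.2 14 4.5 0 0 0 -1" --pt "0.2 15.5 5 0 0 0 -1" --squeeze 20

```text
clock: 16.0
position: [0.637, 0.2659, 0.2769]
tool_rot: [-3.137, 0.001, 1.87]
force: [-0.5, 0.1, 0.5]
grip_width: 0.0003
finger_force: 0.0
```

Request:
play_rows --pt "0 0 2 0 0 0 -1" --pt "0 0 5 0 0 0 -1" --pt "0 0 7.5 0 0 0 -1" --pt "0 0 9 0 0 0 -1" --pt "0 0 9.4 0 0 0 -1"

```text
clock: 16.5
position: [0.6353, 0.2654, 0.1849]
tool_rot: [-3.138, 0.001, 1.87]
force: [-0.7, 0.1, -0.5]
grip_width: 0.0001
finger_force: 0.0
```

Request:
play_rows --pt "0 -0.4 0 0 0 0 -1" --pt "0 -0.8 0 0 0 0 -1" --pt "0 -1.2 0 0 0 0 -1" --pt "0 -1.6 0 0 0 0 -1" --pt "0 -1.8 0 0 0 0 -1"

```text
clock: 17.0
position: [0.6187, 0.2605, 0.1879]
tool_rot: [3.141, -0.0, 1.87]
force: [1.3, 0.0, 0.9]
grip_width: 0.0002
finger_force: 0.0
```

Request:
play_rows --pt "0 -0.3 0 0 0 0 -1" --pt "0 -0.6 0 0 0 0 -1" --pt "0 -0.9 0 0 0 0 -1" --pt "0 -1.2 0 0 0 0 -1" --pt "0 -1.5 0 0 0 0 -1"

```text
clock: 17.5
position: [0.6045, 0.256, 0.1873]
tool_rot: [3.141, 0.0, 1.87]
force: [2.8, 0.6, -1.0]
grip_width: 0.0004
finger_force: 1.5
```

Request:
play_rows --pt "0 -0.2 0 0 0 0 -1" --pt "0 -0.4 0 0 0 0 -1" --pt "0 -0.6 0 0 0 0 -1" --pt "0 -0.8 0 0 0 0 -1" --pt "0 -1.0 0 0 0 0 -1"

```text
clock: 18.0
position: [0.5951, 0.2531, 0.1873]
tool_rot: [3.142, 0.0, 1.87]
force: [2.5, 0.6, -1.3]
grip_width: -0.0
finger_force: 1.4
```

Request:
play_rows --pt "0 -0.1 0 0 0 0 -1" --pt "0 -0.2 0 0 0 0 -1" --pt "0 -0.3 0 0 0 0 -1" --pt "0 -0.4 0 0 0 0 -1" --pt "0 -0.5 0 0 0 0 -1"

```text
clock: 18.5
position: [0.5903, 0.2517, 0.1873]
tool_rot: [3.142, 0.0, 1.87]
force: [2.1, 0.2, -0.8]
grip_width: 0.0001
finger_force: 1.3
```

Request:
play_rows --pt "0 -0.1 0 0 0 0 -1" --pt "0 -0.2 0 0 0 0 -1" --pt "0 -0.3 0 0 0 0 -1" --pt "0 -0.4 0 0 0 0 -1" --pt "0 -0.4 0 0 0 0 -1"

```text
clock: 19.0
position: [0.5864, 0.2505, 0.1873]
tool_rot: [-3.141, -0.0, 1.87]
force: [1.2, -0.0, -0.5]
grip_width: -0.0002
finger_force: 0.6
```

Request:
play_rows --pt "0 -0.1 0 0 0 0 -1" --pt "0 -0.2 0 0 0 0 -1" --pt "0 -0.3 0 0 0 0 -1" --pt "0 -0.3 0 0 0 0 -1" --pt "0 -0.3 0 0 0 0 -1"

```text
clock: 19.5
position: [0.5835, 0.2496, 0.1873]
tool_rot: [-3.141, -0.0, 1.87]
force: [0.7, 1.6, 0.3]
grip_width: 0.0001
finger_force: 0.4
```

Request:
play_rows --pt "0 -0.1 0 0 0 0 -1" --pt "0 -0.2 0 0 0 0 -1" --pt "0 -0.2 0 0 0 0 -1" --pt "0 -0.2 0 0 0 0 -1" --pt "0 -0.2 0 0 0 0 -1"

```text
clock: 20.0
position: [0.5827, 0.2493, 0.1874]
tool_rot: [3.139, 0.0, 1.87]
force: [9.5, 2.4, -4.9]
grip_width: -0.0
finger_force: 4.7
```

```bash
python3 a.py w6; python3 - <<'E'
from h import *
c=np.array([.489,.2185]); a=.298; X=np.array([np.cos(a),np.sin(a)]);Y=np.array([-X[1],X[0]])
for f in('wl','tl'):
    Z=np.load(f+'.npz');p,P=Z['p'],Z['P'];hsv=cv2.cvtColor(p,cv2.COLOR_RGB2HSV);w=P[...,:2]-c
    k=(hsv[...,0]<14)&(hsv[...,1]>150)&(P[...,2]>.14)&(P[...,2]<.24)&(abs(w@X)<.13)&(abs(w@Y)<.1)
    for n,m in(('blk',k&(P[...,2]>.2)),('strips',k&(abs(w@Y)>.07))):
        if m.sum(): print(f,n,m.sum(),np.percentile((w@X)[m],[2,50,98]).round(4))
print((observe()['position'][:2]-c)@X,observe()['force'])
E
```

```text
(array([0.58266955, 0.24933585, 0.18742572]), array([3.13944304e+00, 1.15073471e-04, 1.86973522e+00])) [ 7.80564857  1.98659225 -4.81693307]
wl blk 1441 [0.073  0.0789 0.0855]
wl strips 3330 [-0.0049  0.0399  0.0814]
tl blk 20 [0.0714 0.0746 0.0812]
tl strips 67 [-0.0075  0.0544  0.0794]
0.09859049792395724 [ 9.01877549  3.35054512 -4.44975063]
```

The end stop shows as a force rise, and the block is at about 0.078, so the keeper is shut. I'll back away and lift.

Request:
play_rows --pt "0 0.5 0 0 0 0 -1" --pt "0 1.5 0 0 0 0 -1" --pt "0 3 0 0 0 0 -1" --pt "0 4 -1 0 0 0 -1" --pt "0 4 -4 0 0 0 -1"

```text
clock: 20.6
position: [0.62, 0.2608, 0.225]
tool_rot: [-3.137, 0.001, 1.87]
force: [0.1, -0.3, 0.6]
grip_width: 0.0006
finger_force: 0.0
```

Request:
play_rows --pt "0 0 -4 0 0 0 -1" --pt "0 0 -8 0 0 0 -1" --pt "0 -4 -11 0 0 0 -1" --pt "0 -6 -12 0 0 0 -1" --pt "0 -6 -12 0 0 0 -1"

```text
clock: 21.1
position: [0.5619, 0.2429, 0.3498]
tool_rot: [3.139, -0.001, 1.87]
force: [0.6, 0.3, 0.4]
grip_width: 0.0003
finger_force: 0.0
```

Request:
play_rows --pt "0 0 0 0 0 0 -1" --pt "0 0 0 0 0 0 -1" --pt "0 0 0 0 0 0 -1" --pt "0 0 0 0 0 0 -1" --pt "0 0 0 0 0 0 -1"

```text
clock: 21.6
position: [0.5628, 0.2431, 0.3468]
tool_rot: [-3.141, 0.0, 1.87]
force: [-0.4, 0.7, 0.3]
grip_width: -0.0004
finger_force: 0.0
```

```bash
python3 a.py w7
```

```text
(array([0.56280452, 0.24310546, 0.34698433]), array([-3.14115691e+00,  2.96559143e-04,  1.86957780e+00])) [0.25340024 0.26090838 0.0417022 ]
```

View pics/w7.png

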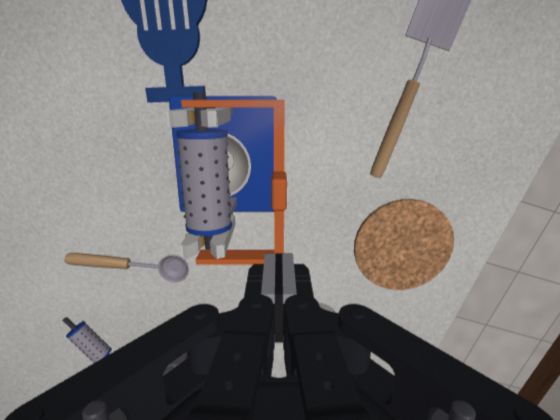

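The keeper strips now cover both axle ends, at (200,103) and (205,257). The drum is in place and the arm is clear.

```bash
python3 -c "
from workcell import bot
print(bot.job_done())"
```

```text
the job is handed in; nothing more can be done
None
```

The drum is home and level in both slots, the keeper is shut against its stop, the arm is clear and the job is handed in; `job_done()` returned no verdict.

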